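# Set and lock the sliding leg of the inspection camera stand

### The job

Pull the spring-loaded sliding leg of the camera stand out until its pointer lines up with the length mark on the scale rail, and only then, while holding the leg there, slide the cam lever fully closed towards the fixed lug. The lever does not carry the spring's pull, so finish while still holding the leg at the mark with the gripper's fingers: do not let go. Leave the bottle, the eyepiece and the carrier tray where they are.

Things in the scene. Friction and masses are not known exactly. Their poses are not given: they have to be found in the camera images.
- stand: White cast base, fixed, 180 x 220 x 45 mm; its front face is at x = -80 mm in its frame, origin on the bench. The leg is pulled out along its -x (roughly towards the robot); y across, z up. A column with a small camera stands at x 50, y 75 mm, 215 mm high. A dark scale rail, 22 mm wide, 14 mm high, runs along y = -95 mm from the front to x = -260 mm.
- leg: Aluminium sliding leg (it carries lug and lever): a bar 28 mm wide, top at 26 mm, out of the base's front, with a cross plate at its outer end. Axes as the stand's; origin at bench level under the plate's middle. Slides along the stand's x only, 0 to 125 mm out; fully in, its origin is at x = -130 mm of the stand. A spring pulls it in: 3 N when in, up to 6 N when out; 0.8 N friction.
- pointer (a point): Tip of the leg's pointer, a 3 mm wide dark blade on the -y end of the cross plate: 0, -82, 26 mm in the leg's frame. Axes as the leg's.
- plate_back (a point): Middle of the back (+x) face of the leg's upright cross plate, at 5, 0, 31 mm in the leg's frame. Plate 10 mm thick, 140 mm wide (y -70 to 70), from 12 to 53 mm above the bench. Lug and lever stand behind it, x 5 to 35 mm; on their outer sides the space behind the plate is free down to the bench for fingers, which can pull on this face.
- lug (a point): Middle of the top of the fixed lug, a square-topped aluminium block on the leg, 30 mm along x, 12 mm across y (y -15 to -3 mm in the leg's frame), sides free from 28 to 66 mm above the bench; this point is at 20, -9, 66 mm in the leg's frame.
- thumb (a point): Middle of the top of the cam lever's thumb block, dark steel, rounded top, 30 mm along x, 12 mm across y, 28 to 66 mm above the bench. In the leg's frame at 20, 27, 66 mm when open, y = 9 mm when closed. Lug and lever measure 48 mm across y (y -15 to 33) when open, 30 mm (y -15 to 15) when closed.
- lever (a joint): Travel of the cam lever along the leg's -y, towards the lug: 0 open, 0.018 m fully closed (a stop, 6 mm short of the lug). 3 N of friction; it stays where it is left. Lug and lever can be squeezed together between two fingers.
- mark: The length mark: a white clip on the scale rail, 14 x 26 x 8 mm, with an upright black blade 3 mm wide along y over its middle, top 17 mm over the origin. Origin: middle of its underside, 14 mm above the bench; axes as the stand's. The leg is at its length when the pointer has x = 0 in this frame; that is 50 to 105 mm of pulling from the start.
- cleaner: Bystander: a small closed bottle, 44 mm across, 90 mm high, on the bench on the +y side of the stand. Origin under its centre.
- eyepiece: Bystander: a black eyepiece standing on the bench, 38 mm across, 50 mm high, on the -y side of the leg. Origin under its centre.
- carrier: Bystander: a red open carrier tray, 100 x 80 x 22 mm, on the bench on the -y side of the stand. Origin under its centre.

How it is judged:
By the outcome, as a careful person would: the job done as asked, in the order asked, and still so for the second after the job is handed in, while the arm keeps its last pose, push and grip.
It also fails if it takes over 32 s, if anything falls off the work surface, if the arm or the gripper's body presses on something with over 40 N, if the wrist force passes 120 N, or if a joint passes its speed limit or range.

### The arm

A 6-joint arm with a two-finger parallel gripper is mounted at the origin on the work surface. World frame = base frame: x ahead of the robot, y to its left, z up, the work surface at z = 0. Lengths are in m, angles in degrees, forces in N, time in s.
With the tool pointing down it reaches from about 0.4 to 0.825 m from the base axis. Payload 7 kg.
Tool frame: the origin (TCP) lies midway between the tips of the shut fingers; the grasp point (between the pads) lies 19 mm behind it (ctrl.hold_point_z is the distance from the TCP to the grasp point, in m); z points along the fingers, y is the line along which they close (so a half turn about z gives the same grasp; the last joint's range is limited). The gripper opens to 88 mm and grips with 3 to 60 N. Pads are 19 mm wide; open, the fingers measure 130 mm over their backs; the gripper's body (78 mm by 193 mm) begins 47 mm behind the grasp point.
Start: joints at [84.46, 20.546, 0.682, 0, -70.136, -16.507], TCP at [0.253, 0.626, 0.227] pointing down, gripper open.
Joint ranges: [-176.03, 176.03], [-82.01, 121.73], [-58.28, 71.71], [-173.87, 95.51], [-174.79, -0.11], [-173.66, 173.66]. Speed limits (degrees/s): [136.94, 136.94, 172.46, 180, 180, 180].

### API

Orientations are given as [roll, pitch, yaw] about the fixed x, y, z axes, in that order (R = Rz(yaw) Ry(pitch) Rx(roll)).
In Python, from plant import ctrl gives the robot as it stands.
- The arm moves only by the tool apply_moves, never from a script. Its argument "deltas" is a list of rows, each an object with "fingers": the finger opening in mm, from 0 to 87.6; "delta_pos": the shift along the tool's x, y, z in mm, a list of three; "angular": the turn, a rotation vector about the tool's x, y, z in degrees, a list of three. A call has 1 to 10 rows; each row is the pose to reach, as a shift and turn from the pose commanded when the call began, along the tool's axes at that moment; what a row does not reach only later rows make up. A row lasts 1/10 s, in which the tool goes at most 50 mm and 8.59 degrees, less where a joint would pass 70% of its speed; a pose out of reach is approached as far as the arm can. A call with a gripper value outside its range is refused whole. The fingers move at their own pace and stop on an object; the grip force is fixed at half the most. Time passes only in rows, so rows that repeat a pose let the fingers close. It gives the time, the measured TCP pose, the force, the opening and the grip force at its end, in the units of the state.
- ctrl.get_obs(): the state, without advancing time (a new reading comes with each control period).
- ctrl.snapshot(name): name is "scene" or "top"; returns the picture (420x560x3 uint8, red, green, blue); there is no depth.
- ctrl.camera_params(name): a dict with "fx", "fy", "cx", "cy" (pixels), "cam_to_world" (4x4, takes a point from camera to world coordinates). Camera axes: x right, y up, looking along -z (the intrinsics and any distortion apply to the point x, -y, -z); pixel columns grow to the right and rows downward; lengths in m; the calibration is good to about 2 mm. A picture is of the moment at which its call begins. camera_params takes no time and is no camera call.
- ctrl.close_job(): hands the job in; it is judged then, once.
The state is a dict: "clock": time; "joint_pos": joint angles; "qvel": joint speeds; "tau": joint torques, N m; "tool_pos": TCP position; "orientation": TCP orientation; "force": force on the tool from outside, world axes, zero at the start; "moment": the same for the moment, N m; "opening": finger opening in m; "gripper_force": force on a finger pad.
Only numpy, scipy, OpenCV 4.12 (cv2) and the standard library are available. Lean on these libraries where they do the work, as an engineer would, in place of code of your own. Each camera call takes 0.05 s, during which the arm holds its last target. There are 200 camera calls.

## Working session

There is one attempt and no reset: what is moved stays moved. The work goes in short steps, Python scripts to look and compute and a tool call to move; the robot and the scene stay as the last step left them, time stands still between calls to the robot, and variables do not carry over. Pictures are saved under pics/ and viewed, at most 10 in all, crops included, and the job is handed in when it is done.

Besides the shell and the picture viewer there is one more tool, called after "Emit:" as name([rows], argument=value, ...), one row to a line, values as JSON. apply_moves: Moves the arm, as the interface text tells. Its arguments: {"type":"object","properties":{"deltas":{"type":"array"}},"required":["deltas"]}

```bash
mkdir -p pics; ls
python3 - <<'E'
from plant import ctrl
import cv2
for n in ("scene","top"):
    im=ctrl.snapshot(n); cv2.imwrite(f"pics/{n}0.png",im[:,:,::-1])
    p=ctrl.camera_params(n); print(n,{k:(v if k!='cam_to_world' else v) for k,v in p.items()})
print(ctrl.get_obs())
E
```

```text
pics
scene {'fx': 379.59103862033726, 'fy': 379.59103862033726, 'cx': 282.03339978389283, 'cy': 213.31934072268177, 'cam_to_world': array([[ 0.16053853, -0.75058355,  0.64097716,  1.08595945],
       [ 0.98702882,  0.12288508, -0.10331201, -0.03991433],
       [-0.00122223,  0.64924848,  0.76057538,  0.61706425],
       [ 0.        ,  0.        ,  0.        ,  1.        ]])}
top {'fx': 453.0146073996166, 'fy': 453.0146073996166, 'cx': 288.5301007562307, 'cy': 210.89106696465987, 'cam_to_world': array([[ 0.00133151,  0.98079367, -0.19504358,  0.4168508 ],
       [-0.99996053,  0.00301916,  0.00835566,  0.02235621],
       [ 0.00878404,  0.19502476,  0.98075898,  0.98661113],
       [ 0.        ,  0.        ,  0.        ,  1.        ]])}
{'clock': 0.1, 'joint_pos': array([ 8.44598782e+01,  2.05878370e+01,  6.38141164e-01, -1.84491685e-02,
       -7.01363087e+01, -1.65054208e+01]), 'qvel': array([ 0.01819218, -0.03949754,  0.15487963,  0.1439649 , -0.04334609,
       -0.03331473]), 'tau': array([-4.33325404e-04, -5.84159946e+01,  2.93752742e+01,  7.01545492e+00,
        1.01278396e-02, -5.95388178e-05]), 'tool_pos': array([0.25322822, 0.62521352, 0.22570173]), 'orientation': array([ 1.79912612e+02, -7.80720913e-03, -2.20518184e+01]), 'force': array([ 0.63118432, -0.22889472, -0.4681324 ]), 'moment': array([0.06053733, 0.03786667, 0.01022485]), 'gripper_force': 0.0, 'opening': 0.08765465481701222}
```

View pics/top0.png

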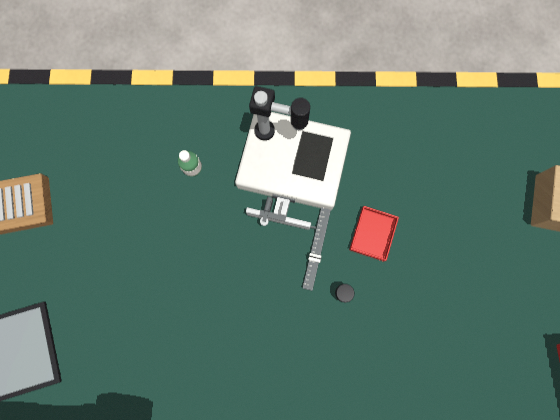

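View pics/scene0.png

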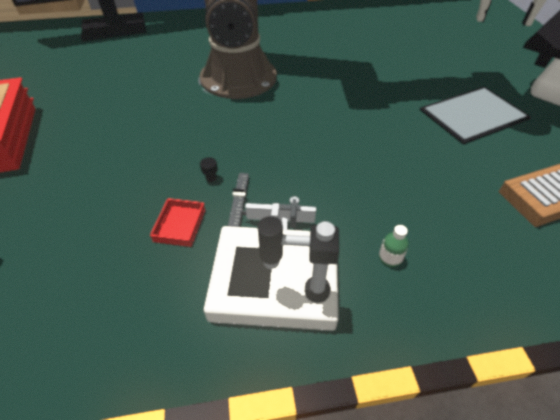

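The top view shows the stand base near (293,160), the cross plate from (247,211) to (310,227), the mark clip near (315,258), and the eyepiece at (345,292). I'll enlarge both for measurement.

Run:
```python
import cv2
im=cv2.imread("pics/top0.png")[185:295,230:360]
cv2.imwrite("pics/c1.png",cv2.resize(im,None,fx=5.4,fy=5.4,interpolation=cv2.INTER_CUBIC))
```

```text
(no output)
```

View pics/c1.png

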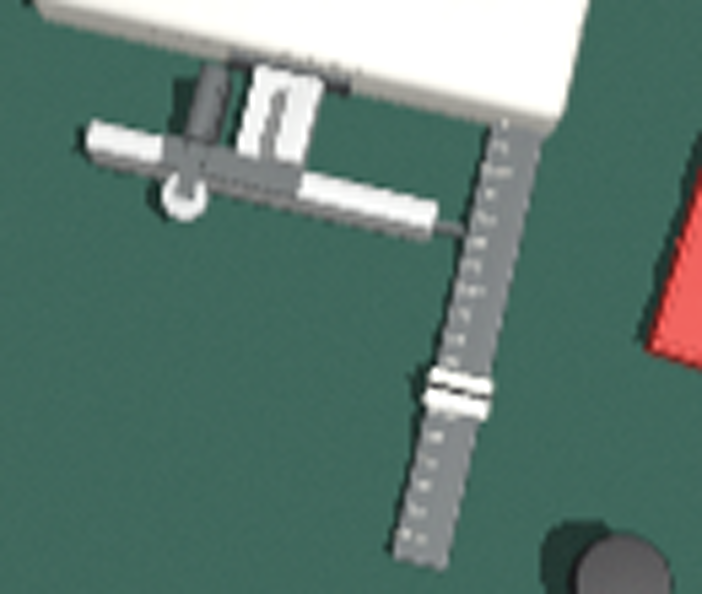

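The crop shows the plate, the dark lever bar left of the white lug, and a white ball knob at (183,195). The pointer tip is about (463,231), the mark blade runs from (428,382) to (492,398), and the rail ends at (395,555)/(448,568).

```bash
cat > h.py <<'E'
import numpy as np
from plant import ctrl
def ray(n,u,v):
    p=ctrl.camera_params(n);T=p["cam_to_world"]
    d=T[:3,:3]@np.array([(u-p["cx"])/p["fx"],-(v-p["cy"])/p["fy"],-1]);return T[:3,3],d/np.linalg.norm(d)
def onz(n,u,v,z):
    o,d=ray(n,u,v);return o+d*(z-o[2])/d[2]
def tri(u1,v1,u2,v2):
    a,d=ray("top",u1,v1);b,e=ray("scene",u2,v2)
    t=np.linalg.lstsq(np.c_[d,-e],b-a,rcond=None)[0];p,q=a+d*t[0],b+e*t[1];return (p+q)/2,np.linalg.norm(p-q)
E
python3 - <<'E'
from h import *
np.set_printoptions(precision=4,suppress=True)
c=lambda u,v,z:onz("top",230+(u+.5)/5.4-.5,185+(v+.5)/5.4-.5,z)
a=[c(490,130,.014),c(543,132,.014),c(395,555,.014),c(448,568,.014)]
print("rail",*a)
m0=(a[2]+a[3])/2; 
bl,br=c(428,382,.031),c(492,398,.031); print("blade",bl,br,(bl+br)/2)
pt=c(463,231,.026); print("ptr",pt)
pl,pr=c(90,122,.053),c(437,203,.053); print("plate back top corners?",pl,pr,np.linalg.norm(pl-pr))
d=(a[0]-a[2]);print("yaw rail",np.degrees(np.arctan2(d[1],d[0])), "yaw plate",np.degrees(np.arctan2(*(pl-pr)[:2][::-1]))-90,"blade",np.degrees(np.arctan2(*(bl-br)[:2][::-1]))-90)
print("ball",tri(263.9,221.1,294,202))
print("eyepiece",onz("top",345,292,.05))
E
```

```text
rail [ 0.6155 -0.0557  0.014 ] [ 0.6147 -0.0772  0.014 ] [ 0.4452 -0.0163  0.014 ] [ 0.4402 -0.037   0.014 ]
blade [ 0.5114 -0.0288  0.031 ] [ 0.5052 -0.0538  0.031 ] [ 0.5083 -0.0413  0.031 ]
ptr [ 0.572  -0.0434  0.026 ]
plate back top corners? [0.6102 0.1033 0.053 ] [ 0.5786 -0.0316  0.053 ] 0.13859374816485007
yaw rail -13.027292664837624 yaw plate -13.187660272468023 blade -13.937790616327462
ball (array([0.5813, 0.066 , 0.0488]), np.float64(0.00012374080666414868))
eyepiece [ 0.4349 -0.1009  0.05  ]
```

Emit:
apply_moves([
  {"fingers":87.6,"delta_pos":[20,15,0],"angular":[0,0,-1]},
  {"fingers":87.6,"delta_pos":[55,41,0],"angular":[0,0,-2]},
  {"fingers":87.6,"delta_pos":[91,68,0],"angular":[0,0,-3]},
  {"fingers":87.6,"delta_pos":[127,95,0],"angular":[0,0,-4]},
  {"fingers":87.6,"delta_pos":[163,123,0],"angular":[0,0,-5]},
  {"fingers":87.6,"delta_pos":[199,150,0],"angular":[0,0,-6]},
  {"fingers":87.6,"delta_pos":[235,177,0],"angular":[0,0,-7]},
  {"fingers":87.6,"delta_pos":[271,204,0],"angular":[0,0,-8]},
  {"fingers":87.6,"delta_pos":[307,231,0],"angular":[0,0,-8.85]},
  {"fingers":87.6,"delta_pos":[343,258,0],"angular":[0,0,-8.85]},
])

```text
clock: 1.1
tool_pos: [0.4749, 0.256, 0.2265]
orientation: [180.0, 0.0, -13.2]
force: [1.1, 1.1, -0.7]
opening: 0.0875
gripper_force: 0.0
```

Emit:
apply_moves([
  {"fingers":87.6,"delta_pos":[30,31,0],"angular":[0,0,0]},
  {"fingers":87.6,"delta_pos":[62,64,0],"angular":[0,0,0]},
  {"fingers":87.6,"delta_pos":[94,97,10],"angular":[0,0,0]},
  {"fingers":87.6,"delta_pos":[124,128,30],"angular":[0,0,0]},
  {"fingers":87.6,"delta_pos":[150,155,55],"angular":[0,0,0]},
  {"fingers":87.6,"delta_pos":[172,176,78],"angular":[0,0,0]},
  {"fingers":87.6,"delta_pos":[182,187,96],"angular":[0,0,0]},
  {"fingers":87.6,"delta_pos":[182,187,96],"angular":[0,0,0]},
])

```text
clock: 1.9
tool_pos: [0.6075, 0.0317, 0.1269]
orientation: [179.8, 0.3, -13.4]
force: [-1.8, -0.6, -0.1]
opening: 0.0876
gripper_force: 0.0
```

Run:
```python
from h import *
import cv2
a=ctrl.snapshot("scene")[150:280,190:370,::-1]; b=ctrl.snapshot("top")[140:300,210:380,::-1]
cv2.imwrite("pics/s1.png",cv2.resize(a,None,fx=4.4,fy=4.4,interpolation=cv2.INTER_CUBIC))
cv2.imwrite("pics/t1.png",cv2.resize(b,None,fx=3.7,fy=3.7,interpolation=cv2.INTER_CUBIC))
o=ctrl.get_obs();print(o["clock"],o["tool_pos"],o["orientation"],o["joint_pos"])
```

```text
2.0 [0.60868248 0.03373983 0.13008241] [ 1.79946985e+02  6.84818937e-02 -1.32465226e+01] [ 2.15137636e+01  1.89338420e+01 -1.51407316e+01  5.43874727e-03
 -5.60119135e+01  5.52367017e+01]
```

View pics/s1.png

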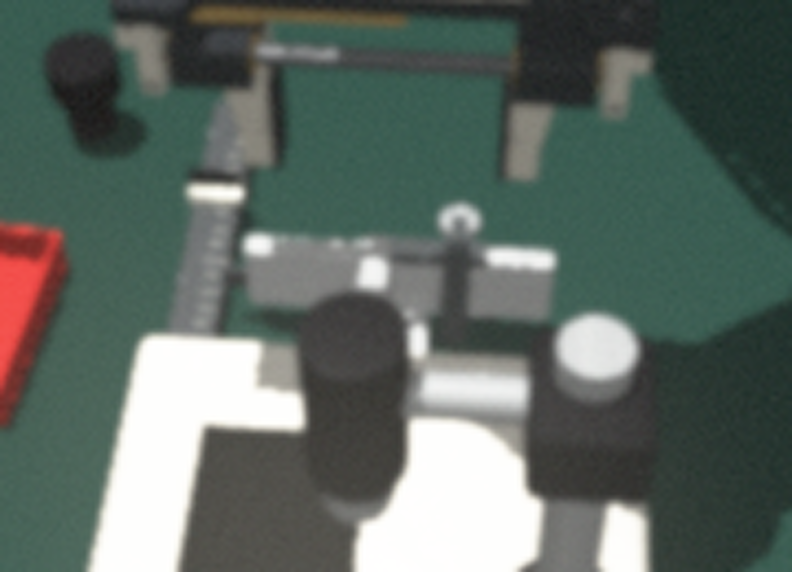

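View pics/t1.png

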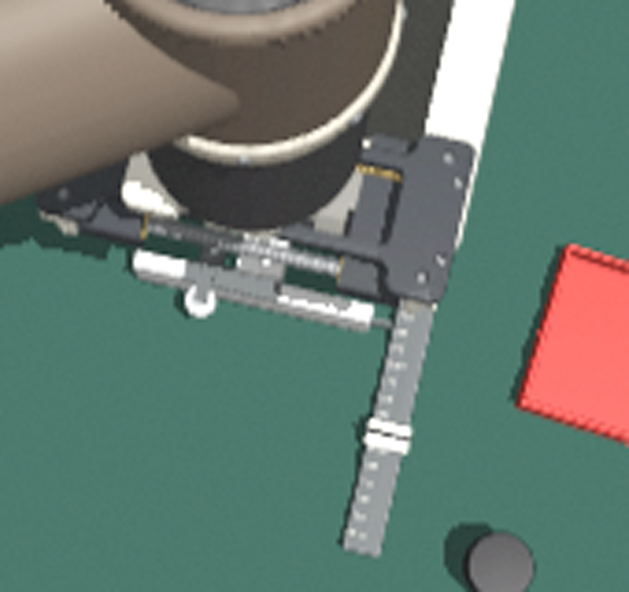

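Scene view: fingertips at crop (260,165) and (523,178) straddle the lug and lever. The dark camera tube's top is at crop (352,325). I'll check its clearance before descending.

Run:
```python
from h import *
np.set_printoptions(precision=4,suppress=True)
S=np.array([.7168,.007]);y=np.radians(-13.2);R=np.array([[np.cos(y),np.sin(y)],[-np.sin(y),np.cos(y)]])
for n,a in (("tube top",(300,106,270,223)),("tube bottom",(300,124,270,260)),("head",(262,97,325.5,229))):
    p,e=tri(*a);print(n,p,e,"stand",R@(p[:2]-S))
for u,v in((249.1,187.5),(308.9,190.5)):
    p=onz("scene",u,v,.13);print("tip",p,"stand",R@(p[:2]-S))
print("tcp stand",R@(ctrl.get_obs()["tool_pos"][:2]-S))
```

```text
tube top [ 0.7638 -0.0046  0.2178] 0.00022606663771471773 stand [ 0.0485 -0.0006]
tube bottom [ 0.765  -0.0073  0.13  ] 0.0007793982363530854 stand [ 0.0501 -0.0029]
head [0.7831 0.0664 0.2141] 0.0035966360261349196 stand [0.051  0.0729]
tip [ 0.6059 -0.0222  0.13  ] stand [-0.1013 -0.0538]
tip [0.6305 0.082  0.13  ] stand [-0.1011  0.0533]
tcp stand [-0.1114  0.0013]
```

Emit:
apply_moves([
  {"fingers":87.6,"delta_pos":[1,0,15],"angular":[0,0,0]},
  {"fingers":87.6,"delta_pos":[1,0,35],"angular":[0,0,0]},
  {"fingers":87.6,"delta_pos":[1,0,55],"angular":[0,0,0]},
  {"fingers":87.6,"delta_pos":[1,0,75],"angular":[0,0,0]},
  {"fingers":87.6,"delta_pos":[1,0,92],"angular":[0,0,0]},
  {"fingers":87.6,"delta_pos":[1,0,104],"angular":[0,0,0]},
  {"fingers":87.6,"delta_pos":[1,0,104],"angular":[0,0,0]},
])

```text
clock: 2.7
tool_pos: [0.6092, 0.0346, 0.0259]
orientation: [180.0, 0.1, -13.1]
force: [-0.1, 0.1, 0.1]
opening: 0.0875
gripper_force: 0.0
```

Emit:
apply_moves([
  {"fingers":87.6,"delta_pos":[-3,0,0],"angular":[0,0,0]},
  {"fingers":87.6,"delta_pos":[-6,0,0],"angular":[0,0,0]},
  {"fingers":87.6,"delta_pos":[-12,0,0],"angular":[0,0,0]},
  {"fingers":87.6,"delta_pos":[-20,0,0],"angular":[0,0,0]},
  {"fingers":87.6,"delta_pos":[-28,0,0],"angular":[0,0,0]},
  {"fingers":87.6,"delta_pos":[-36,0,0],"angular":[0,0,0]},
  {"fingers":87.6,"delta_pos":[-44,0,0],"angular":[0,0,0]},
  {"fingers":87.6,"delta_pos":[-51,0,0],"angular":[0,0,0]},
  {"fingers":87.6,"delta_pos":[-55,0,0],"angular":[0,0,0]},
  {"fingers":87.6,"delta_pos":[-55,0,0],"angular":[0,0,0]},
])

```text
clock: 3.7
tool_pos: [0.5571, 0.0472, 0.0278]
orientation: [-179.9, -0.1, -13.2]
force: [3.4, 1.1, 1.9]
opening: 0.0872
gripper_force: 1.7
```

Run:
```python
from h import *
import cv2
a=sum(ctrl.snapshot("scene").astype(float) for _ in range(3))/3; b=sum(ctrl.snapshot("top").astype(float) for _ in range(3))/3
b=b[215:290,260:350,::-1]; a=a[165:235,210:310,::-1]
A=cv2.resize(a,(700,490),interpolation=cv2.INTER_CUBIC);cv2.imwrite("pics/s2.png",A)
cv2.imwrite("pics/t2.png",cv2.resize(b,(720,600),interpolation=cv2.INTER_CUBIC))
o=ctrl.get_obs();print(o["clock"],o["tool_pos"],o["orientation"],o["force"])
```

```text
4.0 [0.5571253  0.04657548 0.02694637] [-1.79966710e+02 -6.26381752e-02 -1.31958687e+01] [ 5.29320547 -0.58771341  3.21017122][ WARN:0@1.654] global loadsave.cpp:1063 imwrite_ Unsupported depth image for selected encoder is fallbacked to CV_8U.
```

View pics/t2.png

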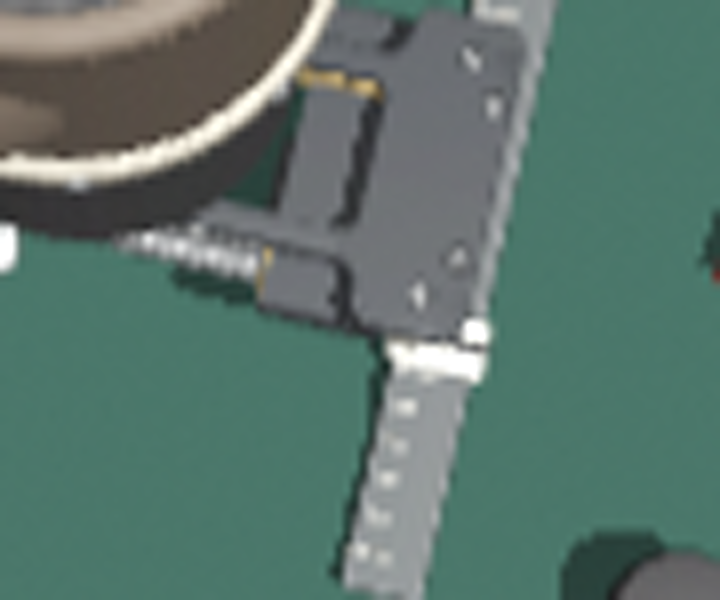

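View pics/s2.png

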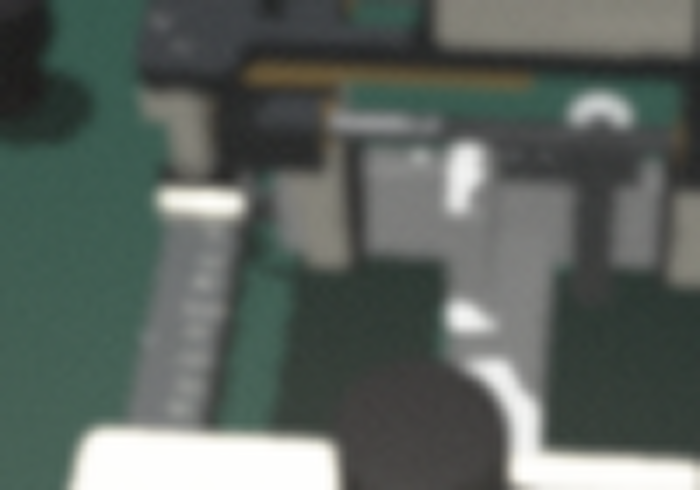

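Top view: the gripper hides the pointer, but the white ball knob on the leg shows at crop (5,248), i.e. about (261,246) full frame. The clip is at crop (437,355). The scene view shows both fingers against the plate beside the clip at (200,200). I'll measure the leg's travel from the ball's displacement.

Run:
```python
from h import *
import cv2
np.set_printoptions(precision=4,suppress=True)
i0=cv2.imread("pics/top0.png",0); fr=[cv2.cvtColor(ctrl.snapshot("top"),cv2.COLOR_RGB2GRAY) for _ in range(4)]
i1=np.mean(fr,axis=0).astype(np.uint8)
cv2.imwrite("pics/t3.png",cv2.resize(i1[215:275,230:310],None,fx=7,fy=7,interpolation=cv2.INTER_CUBIC))
ux=np.array([np.cos(np.radians(13.2)),-np.sin(np.radians(13.2))])
P=[]
for im,(x0,y0,x1,y1) in ((i0,(257,214,271,228)),(i1,(252,238,272,256))):
    w=np.clip(im[y0:y1,x0:x1].astype(float)-130,0,None)
    print(im[y0:y1,x0:x1]); gy,gx=np.mgrid[y0:y1,x0:x1]
    c=((w*gx).sum()/w.sum(),(w*gy).sum()/w.sum());P.append(onz("top",*c,.049));print(c,P[-1])
print("travel",-(P[1]-P[0])[:2]@ux, ctrl.get_obs()["tool_pos"],ctrl.get_obs()["clock"])
```

```text
[[203 213 184 130 129 129 130 128 126 127 121 122 128 128]
 [136 142 118 110 117 120 129 127 127 128  97 127 127 128]
 [130 122 121 118 112 114 127 129 128 127 115 130 130 129]
 [100  98 117 120 148 199 130 130 127 128 115 116 109 120]
 [ 82  58  80  99 209 214 133 129 126 148 158 124 119 116]
 [ 69  50  48 169 226 184 132 128 127 195 220 126 130 124]
 [ 49  47  48 215 227 164 131 129 129 210 235 122  96  99]
 [ 51  50  49 226 228 196 172 150 120 226 236 140  81  80]
 [ 52  50  50 191 228 223 217 214 211 235 234 127  91  91]
 [ 79  47  51 109 224 232 233 234 235 237 204 101  91  90]
 [ 91  78  51  55 170 194 229 232 222 190 136  93  91  90]
 [ 89  91  80  49  81 115 176 183 166 100  90  91  90  91]
 [ 89  90  90  78  90  91  92  95  92  91  90  91  91  90]
 [ 91  90  91  89  89  90  90  90  89  90  92  91  88  91]]
(np.float64(263.2289314780782), np.float64(221.09556313993173)) [0.5813 0.0675 0.049 ]
[[116  95  56  49  50  49  50  50  52  52  51  62  61  74  74  76  99 135
  125  87]
 [118 104  68  49  48  50  49  49  51  53  52  52  52  54  55  54  56  54
   55  56]
 [ 91  88  81  7
[... 785 characters left out ...]
3 104 104 104 104 104 104 104 105 104
  105 105]
 [104 104 105 104 104 105 106 104 104 104 103 104 104 104 104 104 104 104
  104 104]
 [104 103 103 104 104 104 104 104 105 104 104 104 104 104 104 104 104 105
  104 103]
 [104 103 104 104 104 104 104 104 104 104 104 104 103 104 105 105 103 103
  104 104]
 [104 104 104 105 104 104 104 104 104 104 103 104 104 104 104 105 104 104
  103 104]
 [104 103 104 103 103 104 103 104 104 105 103 104 104 104 105 104 104 104
  104 104]
 [103 104 103 104 104 104 104 104 104 104 104 103 104 104 104 104 104 104
  104 104]]
(np.float64(257.41361944383624), np.float64(245.78629297131596)) [0.5292 0.0789 0.049 ]
travel 0.0533277445073428 [0.5571 0.0465 0.0268] 4.2
```

View pics/t3.png

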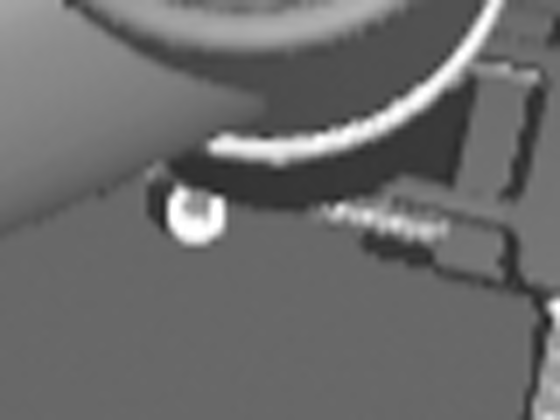

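Run:
```python
from h import *
import cv2
np.set_printoptions(precision=4,suppress=True,linewidth=160)
im=cv2.imread("pics/top0.png")
ux=np.array([np.cos(np.radians(13.2)),-np.sin(np.radians(13.2))])
g=im[:,:,1].astype(int)
print("ptr 308..318 x 222..232");print(g[222:233,308:319])
print("clip 306..324 x 250..264");print(g[250:265,306:324])
f=lambda u,v,z: onz("top",u,v,z)[:2]@ux
# plate top (z 53): white right part centroid across, cols 290-306
for u in (288,292,296,300,304):
    print("plate col",u,g[212:236,u])
i0=cv2.cvtColor(im,cv2.COLOR_BGR2GRAY)
i1=cv2.cvtColor(ctrl.snapshot("top"),cv2.COLOR_RGB2GRAY)
t=i0[219:228,259:270]
up=lambda a:cv2.resize(a,None,fx=8,fy=8,interpolation=cv2.INTER_CUBIC)
r=cv2.matchTemplate(up(i1[235:258,245:272]),up(t),cv2.TM_CCOEFF_NORMED);_,m,_,l=cv2.minMaxLoc(r)
du,dv=245+l[0]/8-259,235+l[1]/8-219
print("match",m,du,dv,"travel",f(264,222,.049)-f(264+du,222+dv,.049))
```

```text
ptr 308..318 x 222..232
[[218 209 180 109 104 106 105 103  58  54 135]
 [244 240 234 116 105 104 103 104  60  84 135]
 [248 246 228 115 104 104 104  81  57 104 163]
 [255 253 184 112 110 104 105  55  53 127 155]
 [219 230 146 127 125 124 117  84  55 142 135]
 [150 176 103 101 107 106 119 108  66 139 135]
 [134 139  92  90  90  89  87  89  95 135 134]
 [120 119 105 103 100 100  59  57 134 165 191]
 [108 104 106 104 105 105  58  55 145 156 176]
 [104 105 106 103 103 105  60  58 138 135 135]
 [106 106 104 103 104 105  57  86 135 134 136]]
clip 306..324 x 250..264
[[103 105 102 104  60 106 136 135 138 138 134 134 136 139 137 119 104 104]
 [106 105 105  81  52 128 166 192 168 141 135 136 137 137 137 107 105 104]
 [103  80  80  59  53 144 156 178 181 137 136 135 139 137 142  92 102 104]
 [104  59  57  79 244 216 201 147 151 136 136 136 139 136 149  99 104 104]
 [ 81  56  57 153 255 255 255 250 248 218 208 147 128 136 135 105 105 104]
 [ 57  57  55 131 221 225 227 255 255 255 255 250 248 249 204 125 105 105]
 [ 58  56  58 113  68  89 108 193 222 225 242 255 255 255 255 150 106 106]
 [ 58  5
[... 517 characters left out ...]
 [ 57  52 135 137 137 140 135 135 139 137 137 135 111 104 104 105 105 106]]
plate col 288 [105 104 105 103 104 210 241 247 251 227 170 134 123 108 106 105 102 105 103 104 103 103 105 104]
plate col 292 [104 104 104 105 105 104 213 242 247 254 227 166 135 122 108 104 105 105 104 105 106 104 105 106]
plate col 296 [105 104 105 105 105 104  96 213 242 247 255 226 162 137 114 100 105 104 105 104 105 105 104 105]
plate col 300 [105 105 104 104 104 104 105  95 215 243 247 255 225 157 134 104  92 106 104 103 104 103 105 104]
plate col 304 [104 105 105 106 103 104 104 104 115 218 243 247 254 222 153 135 105  95 106 104 103 105 105 106]
match 0.9719405770301819 -6.125 24.25 travel 0.05254837183864308
```

Run:
```python
from h import *
ux=np.array([np.cos(np.radians(13.2)),-np.sin(np.radians(13.2))])
f=lambda u,v,z: onz("top",u,v,z)[:2]@ux*1000
b=[f(310,255.9,.031),f(314,256.9,.031),f(319,258.05,.031)];print("blade",b)
print("ptr",f(312,226.1,.026),f(313,226.3,.026))
for u,r0,r1 in((288,216.75,221.3),(292,217.75,222.3),(296,218.75,223.28),(300,219.7,224.27),(304,220.7,225.2)):
    print("plate",f(u,(r0+r1)/2,.053),"thick",f(u,r0,.053)-f(u,r1,.053))
```

```text
blade [np.float64(503.85118367631696), np.float64(503.73962029983045), np.float64(503.8058902115432)]
ptr 567.8283576384902 567.9004283577603
plate 566.1529866562714 thick 9.419669085828787
plate 566.0190982282296 thick 9.416026194158235
plate 565.9059923846255 thick 9.371094813485342
plate 565.834324763 thick 9.450436351694975
plate 565.7730425236889 thick 9.302370632742168
```

Emit:
apply_moves([
  {"fingers":87.6,"delta_pos":[-3,1,0],"angular":[0,0,0]},
  {"fingers":87.6,"delta_pos":[-7,2,0],"angular":[0,0,0]},
  {"fingers":87.6,"delta_pos":[-10.5,2,0],"angular":[0,0,0]},
  {"fingers":87.6,"delta_pos":[-10.5,2,0],"angular":[0,0,0]},
  {"fingers":87.6,"delta_pos":[-10.5,2,0],"angular":[0,0,0]},
])

```text
clock: 4.75
tool_pos: [0.5459, 0.0471, 0.0265]
orientation: [-180.0, -0.0, -13.2]
force: [5.2, 1.4, 1.6]
opening: 0.0876
gripper_force: 2.0
```

```bash
cat > trav.py <<'E'
from h import *
import cv2,sys
ux=np.array([np.cos(np.radians(13.2)),-np.sin(np.radians(13.2))])
f=lambda u,v,z: onz("top",u,v,z)[:2]@ux
up=lambda a:cv2.resize(a,None,fx=8,fy=8,interpolation=cv2.INTER_CUBIC)
i0=cv2.imread("pics/top0.png",0)
i1=np.mean([cv2.cvtColor(ctrl.snapshot("top"),cv2.COLOR_RGB2GRAY) for _ in range(2)],axis=0).astype(np.uint8)
r=cv2.matchTemplate(up(i1[235:265,240:275]),up(i0[219:228,259:270]),cv2.TM_CCOEFF_NORMED);_,m,_,l=cv2.minMaxLoc(r)
du,dv=240+l[0]/8-259,235+l[1]/8-219
print("match",m,du,dv,"travel",f(264,222,.049)-f(264+du,222+dv,.049))
o=ctrl.get_obs();p=o["tool_pos"];print(o["clock"],p,o["orientation"],o["force"],"tcp-blade x",p[:2]@ux-.5038)
s=np.mean([ctrl.snapshot("scene") for _ in range(3)],axis=0).astype(np.uint8)[170:215,220:290,::-1]
cv2.imwrite(sys.argv[1],cv2.resize(s,None,fx=11,fy=11,interpolation=cv2.INTER_CUBIC))
E
python3 trav.py pics/s4.png
```

```text
match 0.9224953055381775 -7.5 29.5 travel 0.06380191488418274
4.85 [0.54588331 0.04699044 0.02649999] [-1.79992046e+02 -5.10027163e-03 -1.32017951e+01] [3.85871462 1.73187448 1.25596932] tcp-blade x 0.016930168350986152
```

View pics/s4.png

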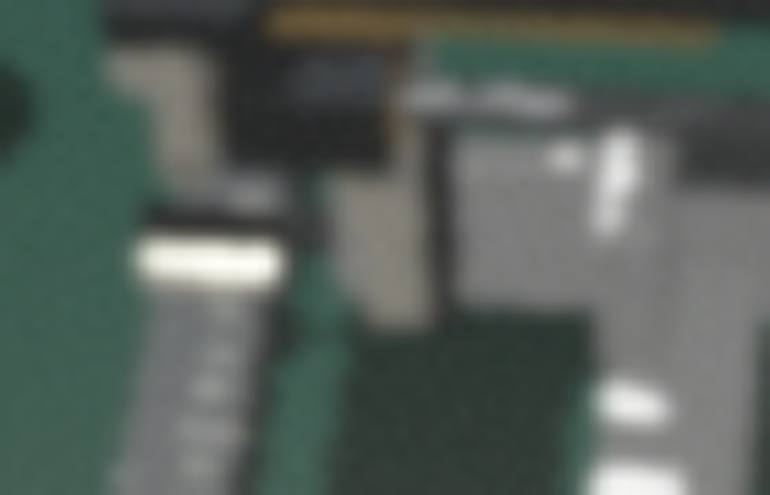

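The blade shows as a dark band at crop y≈212 (x 145–290). The pointer continues it at x 290–325, y≈228. It looks nearly aligned, so I'll check the profile numerically.

Run:
```python
from h import *
import cv2
np.set_printoptions(linewidth=160,precision=1,suppress=True)
s=np.mean([ctrl.snapshot("scene") for _ in range(4)],axis=0)
print("cols 232..252 rows 184..202");print(s[184:203,232:253,1].astype(int))
y=np.radians(-13.2);ux=np.array([np.cos(y),np.sin(y)]);uy=np.array([-ux[1],ux[0]])
p=ctrl.camera_params("scene");Ti=np.linalg.inv(p["cam_to_world"])
def proj(P):
    c=Ti@np.r_[P,1];return np.array([p["cx"]-p["fx"]*c[0]/c[2],p["cy"]+p["fy"]*c[1]/c[2]])
M=np.array([.5083,-.0413]) # mark origin, y_stand -95
q=lambda x,yy,z:proj(np.r_[M+ux*x+uy*(yy+.095),z])
for n,a in (("clip back top L",(.007,-.108,.022)),("clip back top R",(.007,-.082,.022)),("clip back bottom R",(.007,-.082,.014)),("blade top L",(.0,-.108,.031)),("blade top R",(.0,-.082,.031)),("ptr tip",(0,-.082,.026)),("ptr root",(0,-.07,.026)),("ptr mid +5mm x",(.005,-.076,.026)),("ptr mid",(0,-.076,.026))): print(n,q(*a))
```

```text
cols 232..252 rows 184..202
[[ 92  98 109 117 118 117 110  94  76  60  54  51  52  49  43  44  44  47  49  50  50]
 [ 92  95 103 109 110 109 110 101  87  80  77  75  74  63  55  50  55  63  70  73  74]
 [ 91  93  99 104 108 109 109 106 103 103 104 102  98  82  66  58  67  82  95 103 101]
 [ 88  84  87  95 100 101 101 103 106 117 121 119 109  92  73  65  74  92 108 119 121]
 [ 82  74  73  76  80  83  85  87  95 108 118 118 107  90  75  68  73  90 108 121 127]
 [ 78  63  58  57  60  60  61  63  69  79  87  86  81  75  70  64  66  82 102 122 129]
 [ 80  72  66  61  60  57  57  56  57  59  59  60  61  60  61  61  63  77 101 119 127]
 [104 118 126 122 119 119 116 116 113 102 103 103  92  73  62  58  64  77  98 119 127]
 [137 179 203 208 208 208 209 209 203 192 190 192 167 116  74  64  67  80 101 118 126]
 [156 210 233 240 242 243 245 247 246 243 242 242 221 151  88  71  77  89 105 120 125]
 [141 186 215 224 230 235 240 244 245 244 245 243 220 151  89  77  86  94 109 120 126]
 [120 144 162 172 177 185 195 205 209 210 209 202 171 120  82  80  89  97 106 118 123]
 [106 120 129 133 135 139 147 157 159 156 150 138 116  90  79  85  91  94 101 109 118]
 [ 98 105 114 119 119 120 127 136 140 135 120 103  85  72  72  82  91  94  95  94 100]
 [ 96 103 109 114 113 114 120 127 135 129 113  94  72  61  64  78  88  91  88  83  85]
 [ 96 103 110 113 115 114 117 122 124 121 112  93  70  59  62  72  81  83  83  74  71]
 [ 96 104 111 115 113 115 117 120 121 117 110  88  68  57  60  69  76  80  78  70  63]
 [ 98 106 112 114 114 115 121 127 129 121 105  83  66  59  65  75  85  87  84  75  64]
 [101 108 114 113 114 119 127 135 136 124 104  80  66  67  75  83  91  92  87  77  64]]
clip back top L [232.5 193.6]
clip back top R [244.5 194.2]
clip back bottom R [244.8 196.8]
blade top L [232.6 188.4]
blade top R [244.6 189. ]
ptr tip [244.8 190.6]
ptr root [250.3 190.9]
ptr mid +5mm x [247.2 192.4]
ptr mid [247.5 190.8]
```

The pointer's dark centre is at row ≈191, against 190.8 predicted for alignment, so it agrees to about 1 mm. I'll close the lever now and hold.

Emit:
apply_moves([
  {"fingers":60,"delta_pos":[0,0,0],"angular":[0,0,0]},
  {"fingers":50,"delta_pos":[0,0,0],"angular":[0,0,0]},
  {"fingers":40,"delta_pos":[0,0,0],"angular":[0,0,0]},
  {"fingers":32,"delta_pos":[0,0,0],"angular":[0,0,0]},
  {"fingers":20,"delta_pos":[0,0,0],"angular":[0,0,0]},
  {"fingers":20,"delta_pos":[0,0,0],"angular":[0,0,0]},
  {"fingers":20,"delta_pos":[0,0,0],"angular":[0,0,0]},
  {"fingers":20,"delta_pos":[0,0,0],"angular":[0,0,0]},
])

```text
clock: 6.0
tool_pos: [0.5462, 0.0476, 0.0264]
orientation: [-179.9, -0.0, -13.2]
force: [5.3, -1.5, 0.9]
opening: 0.0291
gripper_force: 31.2
```

```bash
python3 trav.py pics/s5.png; python3 -c "
from plant import ctrl
o=ctrl.get_obs();print(o['opening'],o['gripper_force'],o['force'])"
```

```text
match 0.9081838726997375 0.875 31.625 travel 0.06408175870119842
6.1 [0.5461965  0.04754507 0.02641901] [-1.79941279e+02 -3.61744385e-02 -1.31962309e+01] [ 5.63542742  3.72063795 -1.36453525] tcp-blade x 0.017108434873105094
0.029312066544504124 30.409450041644845 [ 4.94938044  3.93451381 -1.42361091]
```

View pics/s5.png

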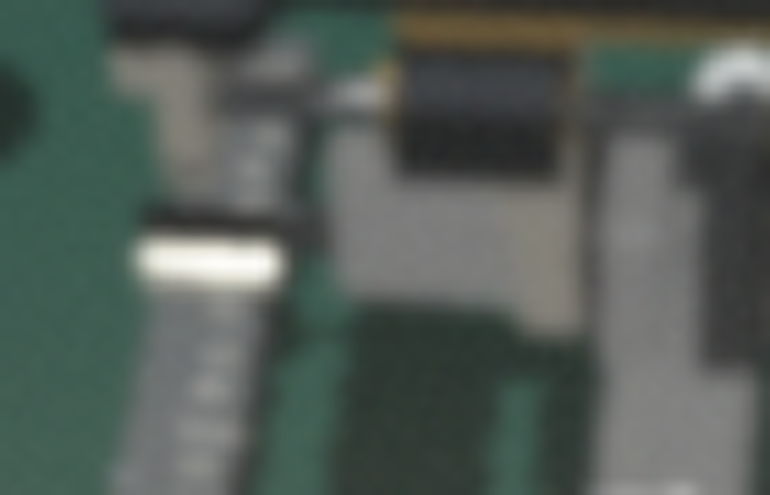

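Run:
```python
from h import *
np.set_printoptions(linewidth=160)
s=np.mean([ctrl.snapshot("scene") for _ in range(4)],axis=0)
print(s[184:200,232:256,1].astype(int))
```

```text
[[ 91  97 105 113 118 116 116 111 113 116 125 127 118 105  87  69  72  94 114 125 129 126 115  92]
 [ 91  94 101 107 110 108 112 111 111 119 131 131 117  99  79  66  77  99 115 125 129 129 120 101]
 [ 91  93  96 102 107 109 111 110 111 117 124 126 113  94  72  67  78  99 114 123 125 126 123 109]
 [ 87  87  87  92  99 103 105 104 108 116 124 123 113  95  75  68  79  95 113 122 125 125 123 119]
 [ 82  74  70  76  80  85  88  88  95 110 119 118 106  92  79  73  74  89 108 122 124 124 124 125]
 [ 77  64  56  55  59  61  63  63  68  77  86  86  82  78  74  72  73  84 104 119 125 126 125 124]
 [ 82  73  66  62  59  59  57  58  58  58  59  60  61  65  64  65  65  79 100 118 124 125 124 124]
 [103 117 125 123 120 119 116 115 113 104 101 103  92  73  62  60  65  77  99 118 124 125 125 125]
 [138 180 204 209 208 208 211 210 204 192 190 191 166 114  73  62  68  79 100 117 125 124 124 125]
 [157 210 233 240 242 244 245 247 246 243 242 242 221 151  87  70  77  86 103 118 123 125 125 125]
 [142 186 216 225 230 235 240 244 245 245 245 242 220 150  89  77  86  93 106 117 123 124 125 124]
 [118 144 164 173 177 186 195 205 211 212 210 201 170 121  82  79  90  95 106 115 120 122 120 120]
 [105 120 130 134 135 138 147 156 159 157 149 138 118  91  79  86  90  95 101 106 109 107 107 108]
 [ 98 106 114 117 119 119 126 135 141 133 121 103  85  70  73  83  92  93  96  94  90  83  80  83]
 [ 98 102 110 113 115 115 120 128 135 129 115  93  72  61  66  78  87  91  89  86  74  65  60  62]
 [ 96 105 112 115 113 114 115 122 125 122 112  92  69  59  61  71  81  84  82  75  65  58  54  56]]
```

The opening is 29 mm and the knob moved about 18 mm, so the lever is closed. The pointer is still in line with the blade (dark band at crop y≈215–230) and the grip is holding.

```bash
python3 -c "
from plant import ctrl
print(ctrl.close_job())"
```

```text
the job is handed in; nothing more can be done
None
```

I pulled the leg out until its pointer lined up with the mark, to about 1–2 mm by the camera and arm-position estimates, then closed the lever fully. I handed the job in at about 6 s on the robot's clock with the fingers still holding the leg; the bottle, eyepiece and tray were not touched.

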